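# Eject the tested module and hold the contact carriage open

### The arm

A 7-joint arm with a two-finger parallel gripper is mounted at the origin on the work surface. World frame = base frame: x ahead of the robot, y to its left, z up, the work surface at z = 0. Lengths are in m, angles in rad, forces in N, time in s.
With the tool pointing down it reaches from about 0.425 to 0.925 m from the base axis. Payload 6.8 kg.
Tool frame: the origin (TCP) lies at the very end of the fingers, on their centre line; the grasp point (between the pads) lies 19 mm behind it; z points along the fingers, x is the direction in which the jaws open and shut, and the axes are right-handed (so a half turn about z gives the same grasp; the last joint's range is limited). The gripper opens to 85 mm and grips with 20 to 120 N. Pads are 22 mm wide; open, the fingers measure 114 mm over their backs; the gripper's body (76 mm by 85 mm) begins 54 mm behind the grasp point. The pads swing forward as they close: fully open they stand 13 mm farther back than shut.
Start: joints at [1.176, 0.477, 0.022, 1.555, -0.011, 1.109, -0.083], TCP at [0.191, -0.647, 0.231] pointing down, gripper open.
Joint ranges: [-2.96, 2.96], [-0.34, 2.1], [-1.41, 1.46], [0.24, 2.44], [-1.37, 4.51], [0.17, 1.92], [-2.96, 2.96]. Speed limits (rad/s): [2.39, 2.39, 3.14, 3.14, 3.14, 3.14, 3.14].

### API

Orientations are given as a rotation vector (axis times angle).
In Python, from bench import * gives the robot as it stands.
- The arm moves only by the tool servo_tool, never from a script. Its argument "increments" is one flat list of numbers, 7 for each row, row after row: the shift along the tool's x, y, z in mm, then the turn, a rotation vector about the tool's x, y, z in rad, then the finger opening in mm, from 0 to 85.4. In form: [tx, ty, tz, wx, wy, wz, fingers, tx, ty, tz, wx, wy, wz, fingers, ...]. A call has exactly 8 rows; each row shifts and turns the commanded pose from where the row before left it, along the tool's axes as they then stand; what a row does not reach is not made up. A row lasts 1/8 s, in which the tool goes at most 62.5 mm and 10.7 degrees, less where a joint would pass 70% of its speed; a pose out of reach is approached as far as the arm can. A call is refused whole if a number of a shift passes 62.5 or a number of a turn 0.188, either way. A call with a gripper value outside its range is refused whole. The fingers move at their own pace and stop on an object; "squeeze" is the grip in N (left out, the last holds). Time passes only in rows, so rows that do not move let the fingers close, or fill a call up. It gives the time, the measured TCP pose, the force and the opening at its end, in the units of the state.
- get_obs(): the state, without advancing time (a new reading comes with each control period).
- grab_frame(name): name is "scene" or "top" or "wrist"; returns (picture, depth): 480x640x3 uint8, red, green, blue; 480x640 float32, m along the optical axis (not along the pixel's ray), 0 where there is no reading.
- calibration(name): a dict with "fx", "fy", "cx", "cy" (pixels), "eye" and "orientation" of the camera in the world; the wrist camera has in their place "T_tool_cam" (4x4, takes a point from camera to tool coordinates, whose origin is the TCP and whose axes are the tool frame's). Camera axes: x right, y up, looking along -z (the intrinsics and any distortion apply to the point x, -y, -z); pixel columns grow to the right and rows downward; lengths in m; the calibration is good to about 2 mm. A picture is of the moment at which its call begins: read the wrist's pose just before it. calibration takes no time and is no camera call.
- hand_in(): hands the job in, once; it reports no verdict.
The state is a dict: "clock": time; "joints": joint angles; "qvel": joint speeds; "tau": joint torques, N m; "tcp_pos": TCP position; "orientation": TCP orientation; "contact_force": force on the tool from outside, world axes, zero at the start; "moment": the same for the moment, N m; "grip_width": finger opening in m.
Only numpy, scipy, OpenCV 4.12 (cv2) and the standard library are available. Lean on these libraries where they do the work, as an engineer would, in place of code of your own. Each camera call takes 0.05 s, during which the arm holds its last target.

### The job

On the board test fixture, press the orange ejector tab so that the green circuit module is pushed completely out of its bay onto the plate, without touching the module itself, then let the ejector spring back. After that, pull the contact carriage by its black handle against its spring until the red pointer stands over the green clip, and keep it there with the gripper: finish while still holding it, so that the next board can be loaded. Leave the meter, parts bin and jar where they are.

Things in the scene. Friction and masses are not known exactly. Their poses are not given: they have to be found in the camera images.
- fixture: the board test fixture, fixed: an aluminium plate 280 x 260 x 14 mm with the mechanisms on it. Origin: centre of its underside, on the bench. x points from handle to bay (away from the robot), y the way the module leaves, z up. Apart from tab and handle all is under 54 mm high. Two steel guides 23 mm high lie 31 mm either side of the handle line; a white scale rail 28 mm high at y = +70 mm
- module: the green circuit module, loose, 50 mm (fixture x) x 60 mm (fixture y) x 22 mm high with its heat sink, about 0.12 kg. Origin: centre of its underside. It stands on the plate (14 mm above the bench) in the open-ended bay, gripped lightly by a sprung pad, its front half sticking out of the bay's mouth
- bay_mouth (a point): the middle of the bay's mouth, on the plate's top; axes as the fixture's. The module leaves along +y; it is completely out when its origin is more than 30 mm beyond this point. A low rubber stop stands 94 mm beyond it
- ejector (a joint): travel of the ejector in m along the fixture's +y: 0 at rest, end stop at 0.060. Its spring resists with about 2.4 N at first and 7 N at the end, plus up to about 8 N for the module; it springs back by itself. The module is completely out of the bay from 0.047 on
- eject_tab (a point): the ejector's orange tab, an upright plate 30 mm wide (fixture x), 10 mm thick (fixture y), from 17 to 76 mm above the bench. This point is in the middle of the face to press (its -y face), 60 mm above the bench; it moves with the tab. Press along the fixture's +y; the plate behind the tab is free for 35 mm
- carriage (a joint): travel of the contact carriage in m along the fixture's -x (towards the handle): 0 at rest, end stop at 0.095. The spring pulls it back with about 4 N at first, 8 N at 0.04 and 10.5 N at 0.07
- handle (a point): top centre of the carriage's black handle, an upright plate 12 mm thick (fixture x), 50 mm wide (fixture y), from 31 to 83 mm above the bench; moves with it. Its rod, 31 mm high, lies below and behind it; the blue contact head stands 54 mm clear behind it (+x), in front of it (-x) is free
- pointer (a point): tip of the red pointer, a 4 mm bar beside the handle's foot (68 mm to the +y side of the handle's centre, at the handle's own x), 39 mm above the bench; moves with the carriage
- mark: the green clip on the white scale rail, fixed for the job, 12 mm long (fixture x) x 36 mm x 5 mm; origin: centre of its underside, axes as the fixture's. The pointer, at rest 40 to 70 mm away in fixture +x, passes just above it; it stands over the clip when within 6 mm of its centre along fixture x
- meter: yellow multimeter lying flat, 150 x 75 x 46 mm, beside the fixture; bystander. Origin: centre of its underside
- parts_bin: blue open parts bin 160 x 100 x 60 mm, beside the fixture; bystander. Origin: centre of its underside
- cleaner: small white jar with a red cap, 54 mm across, 85 mm high, behind the fixture; bystander. Origin: centre of its underside
Not all that is in view belongs to the job. Of the things that look like the module, the middle-sized one is meant.

How it is judged:
On the way, in this order (a step that is already met when the one before it is completed fails the run):
1. the module has been pushed completely out of the bay while the carriage is at rest (y of module in the frame of bay_mouth above 0.03 m and value of joint carriage below 0.02 m), for 0.1 s.
2. the ejector has sprung back (value of joint ejector below 0.008 m), for 0.1 s.
3. the carriage is held by the fingers with the pointer over the green clip (x of pointer in the frame of mark between -0.006 and 0.006 m and contact force between the fingers and carriage above 3 N), for 0.5 s.
At the end, for the whole second after the job is handed in: Through the last second: fingers hold the carriage (over 3 N), still, pointer within 6 mm of the clip's middle; module flat and still on the plate, origin 30 to 75 mm beyond the mouth and within 30 mm sideways; ejector within 8 mm of rest; bystanders moved under 20 mm (all of step 3 and y of module in the frame of bay_mouth between 0.03 and 0.075 m and x of module in the frame of bay_mouth between -0.03 and 0.03 m and angle between module's own z axis and vertical below 0.15 rad and z of module in the frame of bay_mouth below 0.01 m and value of joint ejector below 0.008 m and velocity of joint carriage between -0.01 and 0.01 m/s and linear speed of module below 0.02 m/s and distance of each of meter, parts_bin, cleaner from where it was at the start of the episode below 0.02 m); the arm keeps its last pose, push and grip.
It fails at once if the robot touches the module (contact force between any of the fingers, the arm and module above 1 N).
It fails at once if a bystander is pushed more than 20 mm (distance of any of meter, parts_bin, cleaner from where it was at the start of the episode above 0.02 m).
It also fails if it takes over 56 s, if anything falls off the work surface, if the arm or the gripper's body presses on something with over 40 N, if the wrist force passes 120 N, or if a joint passes its speed limit or range.

## Working session

There is one attempt and no reset: what is moved stays moved. The work goes in short steps, Python scripts to look and compute and a tool call to move; the robot and the scene stay as the last step left them, time stands still between calls to the robot, and variables do not carry over. Pictures are saved under pics/ and viewed, and the job is handed in when it is done.

Besides the shell and the picture viewer there is one more tool, called after ">>>" as name(argument=value, ...) on one line, values as JSON. servo_tool: Moves the arm, as the interface text tells. Its arguments: {"type":"object","properties":{"increments":{"type":"array","items":{"type":"number"}},"squeeze":{"type":"number"}},"required":["increments"]}

```bash
ls; mkdir -p pics
python3 - <<'E'
from bench import *
import cv2
o=get_obs(); print({k:(v if not hasattr(v,'round') else v) for k,v in o.items()})
for n in ["scene","top","wrist"]:
    c=calibration(n); print(n,c)
    p,d=grab_frame(n); cv2.imwrite(f"pics/{n}0.png",p[:,:,::-1]); 
    import numpy as np; np.save(f"pics/{n}0_d.npy",d); np.save(f"pics/{n}0_p.npy",p); print(d.min(),d.max())
E
```

```text
pics
{'clock': 0.0, 'joints': array([ 1.17591201,  0.47781826,  0.02232898,  1.5564354 , -0.0115192 ,
        1.10930726, -0.08311747]), 'qvel': array([ 0.00018118,  0.00065334,  0.00011987, -0.00077255,  0.00034039,
        0.00112553,  0.00130926]), 'tau': array([-5.76555158e-04, -5.96444607e+01,  1.60792831e+00, -2.81196070e+01,
        1.24897849e-02,  9.23870655e-03, -2.49629880e-05]), 'tcp_pos': array([ 0.19076822, -0.64686809,  0.23032011]), 'orientation': array([-2.51528681e+00,  1.88058536e+00,  2.41863804e-03]), 'contact_force': array([-0.73233087, -0.23584703, -0.08927406]), 'moment': array([-0.02240685, -0.05990606, -0.04283361]), 'grip_width': 0.08556462134467026}
scene {'fx': 486.47446284505384, 'fy': 486.47446284505384, 'cx': 319.5115389744365, 'cy': 233.20732903360923, 'eye': array([ 1.30249816, -0.11453324,  0.89079215]), 'orientation': array([0.59078391, 0.50601368, 1.35685666])}
0.0 3.1455789
top {'fx': 482.2946468285309, 'fy': 482.2946468285309, 'cx': 322.85178737611767, 'cy': 238.59879796537456, 'eye': array([0.44774477, 0.01581629, 0.9205257 ]), 'orientation': array([ 0.19628696, -0.18352874, -1.54180719])}
0.0 1.984133
wrist {'fx': 365.284416673316, 'fy': 365.284416673316, 'cx': 326.62424604578, 'cy': 240.187069761037, 'T_tool_cam': array([[ 9.99999794e-01,  5.24588856e-04,  3.68892159e-04,
        -8.71267247e-04],
       [ 6.11082446e-04, -9.53956120e-01, -2.99945574e-01,
        -7.60746203e-02],
       [ 1.94558827e-04,  2.99945738e-01, -9.53956245e-01,
        -1.41502949e-01],
       [ 0.00000000e+00,  0.00000000e+00,  0.00000000e+00,
         1.00000000e+00]])}
0.0 1.364084
```

View pics/top0.png

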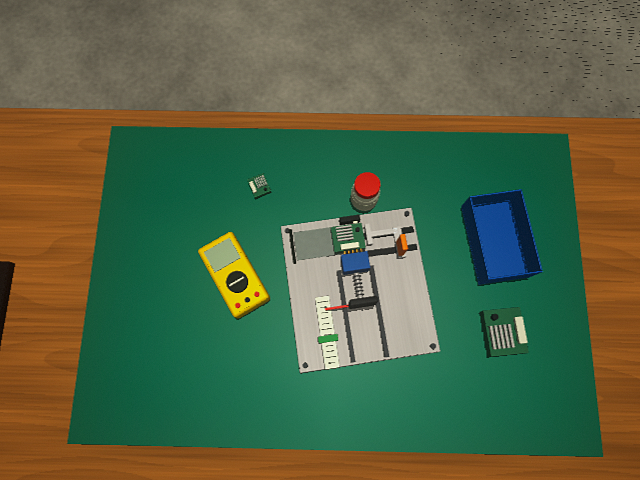

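View pics/scene0.png

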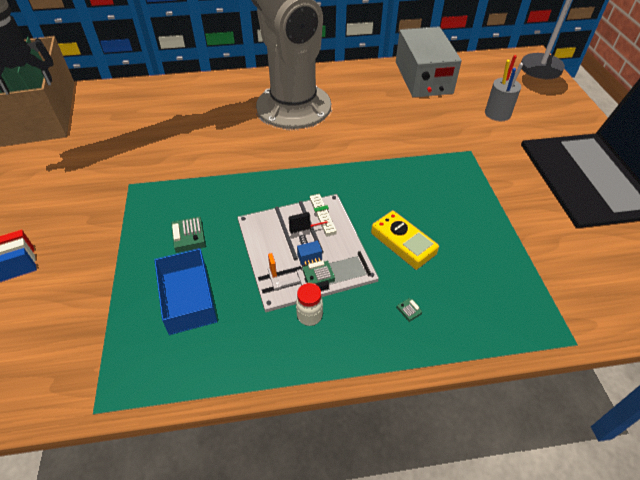

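View pics/wrist0.png

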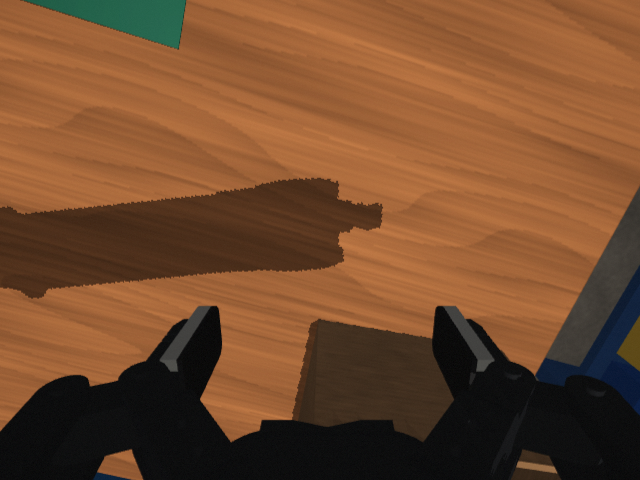

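The top view shows the fixture in the middle: handle at about (364,301), orange tab (401,245), green clip (328,339), pointer tip (326,309) and module (348,237). The jar is behind it at (367,190), the meter is on the left and the bin on the right. Next I'll measure these points.

```bash
cat > h.py <<'E'
import numpy as np, cv2
from scipy.spatial.transform import Rotation as R
from bench import *
def cam(n,obs=None):
    c=calibration(n)
    if n=="wrist":
        T=np.eye(4);T[:3,:3]=R.from_rotvec(obs["orientation"]).as_matrix();T[:3,3]=obs["tcp_pos"]
        M=T@np.array(c["T_tool_cam"])
    else:
        M=np.eye(4);M[:3,:3]=R.from_rotvec(c["orientation"]).as_matrix();M[:3,3]=c["eye"]
    return c,M
def toplane(c,M,u,v,z):
    u=np.atleast_1d(u).astype(float);v=np.atleast_1d(v).astype(float)
    r=np.stack([(u-c["cx"])/c["fx"],-(v-c["cy"])/c["fy"],-np.ones_like(u)],1)@M[:3,:3].T
    t=(z-M[2,3])/r[:,2]
    return M[:3,3]+r*t[:,None]
def cloud(c,M,d):
    v,u=np.mgrid[:d.shape[0],:d.shape[1]]
    p=np.stack([(u-c["cx"])/c["fx"]*d,-(v-c["cy"])/c["fy"]*d,-d],-1)
    return p@M[:3,:3].T+M[:3,3]
def hsv(p): return cv2.cvtColor(p,cv2.COLOR_RGB2HSV)
E
python3 - <<'E'
from h import *
for n in ["top","scene"]:
    p=np.load(f"pics/{n}0_p.npy");d=np.load(f"pics/{n}0_d.npy")
    c,M=cam(n);P=cloud(c,M,d);H=hsv(p);h,s,v=H[...,0],H[...,1],H[...,2]
    box=(P[...,0]>.3)&(P[...,0]<.8)&(abs(P[...,1])<.25)&(d>0)
    def rep(name,m):
        m=m&box
        k,l,st,ce=cv2.connectedComponentsWithStats(m.astype(np.uint8))
        for i in np.argsort(-st[1:,4])[:2]+1 if k>1 else []:
            q=P[l==i]; print(n,name,st[i],"mean",q.mean(0).round(4),"zpct",np.percentile(q[:,2],[2,50,98]).round(4))
    rep("orange",(h>7)&(h<18)&(s>150)&(v>100))
    rep("red",((h<5)|(h>175))&(s>150)&(v>80)&(P[...,2]<.06))
    rep("green",(h>45)&(h<75)&(s>150)&(v>60)&(P[...,2]>.02))
    rep("tall",(P[...,2]>.06))
    rep("plate",(abs(P[...,2]-.014)<.006)&(s<60)&(v>80))
    m=(abs(P[...,2]-.014)<.005)&box
    k,l,st,ce=cv2.connectedComponentsWithStats(m.astype(np.uint8)); 
    m=(s<60)&(P[...,2]>.006)&box&(P[...,0]<.62)
    cs,_=cv2.findContours(m.astype(np.uint8),cv2.RETR_EXTERNAL,cv2.CHAIN_APPROX_NONE); 
    b=max(cs,key=cv2.contourArea); r=cv2.minAreaRect(P[...,:2][(s<60)&(P[...,2]>.006)&(P[...,2]<.02)&box].astype(np.float32)); print(n,"plate rect",r)
p=np.load("pics/top0_p.npy"); cv2.imwrite("pics/topz.png",cv2.resize(p[195:385,270:450,::-1],None,fx=3.15,fy=3.15,interpolation=cv2.INTER_CUBIC))
E
```

```text
top orange [400 234   8  16  88] mean [ 0.6546 -0.1205  0.0735] zpct [0.0135 0.0762 0.0799]
top orange [254 291   3   4   4] mean [0.5617 0.1483 0.0378] zpct [0.0366 0.0379 0.0389]
top red [325 305  24   5  54] mean [ 0.5382 -0.0028  0.038 ] zpct [0.0166 0.039  0.0429]
top red [255 292   4   5  16] mean [0.559  0.145  0.0373] zpct [0.035  0.0373 0.0401]
top green [318 334  20   9 117] mean [0.4823 0.0124 0.0333] zpct [0.0297 0.0333 0.0366]
top green [341 241  18   3  18] mean [ 0.6627 -0.0252  0.031 ] zpct [0.0276 0.0311 0.0341]
top tall [353 172  27  29 602] mean [ 0.7565 -0.0526  0.0824] zpct [0.0609 0.0846 0.0879]
top tall [348 296  30  12 227] mean [ 0.545  -0.0465  0.0811] zpct [0.0642 0.0826 0.0859]
top plate [ 331  208  109  159 8396] mean [ 0.5523 -0.1038  0.0143] zpct [0.0111 0.0143 0.0176]
top plate [ 281  218   61  155 5644] mean [0.5846 0.0472 0.0143] zpct [0.0111 0.0143 0.0176]
top plate rect ((0.6298868060112, -0.008153781294822693), (0.3891081213951111, 0.30899778008461), 9.802177429199219)
scene orange [268 253   9  24 114] mean [ 0.6623 -0.1195  0.0619] zpct [0.03   
[... 176 characters left out ...]
.0322 0.0381 0.0413]
scene red [380 223   3   2   6] mean [0.5595 0.1459 0.0374] zpct [0.0356 0.0378 0.039 ]
scene green [314 206  14   5  37] mean [0.4839 0.0134 0.0325] zpct [0.0294 0.0329 0.0357]
scene tall [297 283  24  27 520] mean [ 0.7653 -0.054   0.0808] zpct [0.061  0.0836 0.087 ]
scene tall [289 212  21  14 210] mean [ 0.55   -0.0472  0.075 ] zpct [0.0608 0.0772 0.0846]
scene plate [ 238  203   67  107 3834] mean [ 0.5846 -0.1165  0.0134] zpct [0.0098 0.0134 0.0173]
scene plate [ 313  195   66  101 2940] mean [0.6034 0.0465 0.0135] zpct [0.0097 0.0135 0.017 ]
scene plate rect ((0.6288454532623291, -0.007752224802970886), (0.3910906910896301, 0.30969637632369995), 9.632326126098633)
```

View pics/topz.png

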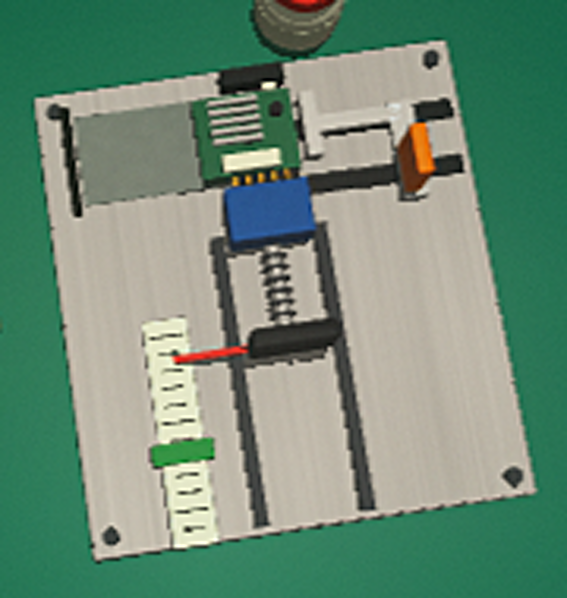

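Run:
```python
from h import *
c,M=cam("top")
z=np.array([[35,98],[445,42],[535,492],[95,560]])/3.15+[270,195]
C=toplane(c,M,z[:,0],z[:,1],.014); print(C.round(4))
print("sides",[np.linalg.norm(C[i]-C[(i+1)%4]).round(4) for i in range(4)])
ce=C.mean(0); 
ex=(C[0]+C[1]-C[2]-C[3]); ey=(C[0]+C[3]-C[1]-C[2]); a1=np.arctan2(ex[1],ex[0]); a2=np.arctan2(-ey[0],ey[1]); print("centre",ce,"yaw deg",np.degrees([a1,a2]))
yaw=(a1+a2)/2; Rz=np.array([[np.cos(yaw),-np.sin(yaw)],[np.sin(yaw),np.cos(yaw)]])
np.savez("fix.npz",ce=ce[:2],yaw=yaw)
F=lambda w:(np.asarray(w)[...,:2]-ce[:2])@Rz
for n in ["top","scene"]:
    p=np.load(f"pics/{n}0_p.npy");d=np.load(f"pics/{n}0_d.npy")
    c,M=cam(n);P=cloud(c,M,d);H=hsv(p);h,s,v=H[...,0],H[...,1],H[...,2]
    f=np.concatenate([F(P),P[...,2:]],-1)
    ins=(abs(f[...,0])<.14)&(abs(f[...,1])<.13)&(d>0)
    def rep(name,m):
        q=f[m&ins]; print(n,name,len(q),"med",np.median(q,0).round(4),"lo",np.percentile(q,3,0).round(4),"hi",np.percentile(q,97,0).round(4))
    Z=P[...,2]
    rep("tab",(h>5)&(h<18)&(s>150)&(Z>.07))
    rep("handle",(v<70)&(Z>.078)&(Z<.09)&(f[...,0]<.05))
    rep("pointer",((h<5)|(h>175))&(s>150)&(Z>.03)&(Z<.05))
    rep("clip",(h>45)&(h<75)&(s>150)&(Z>.027)&(Z<.045)&(f[...,0]<0))
    rep("rail",(s<70)&(v>150)&(Z>.024)&(Z<.034)&(f[...,1]>.04))
    rep("module",(h>60)&(h<90)&(s>100)&(Z>.022)&(Z<.05)&(f[...,0]>.05))
    rep("blue",(h>105)&(h<125)&(s>120)&(Z>.03))
    rep("meter",0*h.astype(bool) if 0 else ((h>22)&(h<32)&(s>150)))
print("yaw",yaw)
```

```text
[[ 0.6954  0.1076  0.014 ]
 [ 0.7367 -0.1467  0.014 ]
 [ 0.4643 -0.1927  0.014 ]
 [ 0.4207  0.0614  0.014 ]]
sides [np.float64(0.2576), np.float64(0.2763), np.float64(0.2578), np.float64(0.2785)]
centre [ 0.5792861 -0.0425987  0.014    ] yaw deg [9.5592507  9.46869578]
top tab 94 med [ 0.0608 -0.0881  0.0762] lo [ 0.0473 -0.0931  0.0708] hi [ 0.0743 -0.0837  0.0791]
top handle 190 med [-0.0343  0.0014  0.0829] lo [-0.0393 -0.0215  0.0792] hi [-0.0286  0.0242  0.0858]
top pointer 51 med [-0.034   0.0458  0.0391] lo [-0.0357  0.0274  0.0346] hi [-0.0319  0.066   0.0429]
top clip 117 med [-0.0866  0.07    0.0333] lo [-0.0916  0.0546  0.0303] hi [-0.0813  0.0865  0.0364]
top rail 816 med [-0.0706  0.0715  0.0285] lo [-0.1353  0.059   0.0255] hi [-0.0121  0.0831  0.0313]
top module 423 med [ 0.0936 -0.0031  0.0303] lo [ 0.0711 -0.0229  0.027 ] hi [0.1195 0.0342 0.0337]
top blue 463 med [0.0421 0.0012 0.0541] lo [ 0.0273 -0.0216  0.051 ] hi [0.0572 0.0245 0.0571]
top meter 2 med [ 0.0667 -0.0031  0.0321] lo [ 0.064  -0.0143  0.0314] hi [0.0694 0.008  0.0329]
scene tab 54 med [ 0.0644 -0.0894  0.0749] lo [ 0.0492 -0.0935  0.0708] hi [ 0.0768 -0.085   0.0774]
scene handle 88 med [-0.0305  0.0004  0.0818] lo [-0.0376 -0.0218  0.0783] hi [-0.026   0.0225  0.085 ]
scene pointer 32 med [-0.0329  0.0395  0.0377] lo [-0.0356 -0.0103  0.0306] hi [0.1353 0.0645 0.0412]
scene clip 37 med [-0.0845  0.0706  0.0329] lo [-0.0904  0.0559  0.0294] hi [-0.0805  0.0862  0.0352]
scene rail 341 med [-0.065   0.0711  0.0274] lo [-0.1336  0.0586  0.0246] hi [-0.0106  0.0833  0.0306]
scene module 220 med [ 0.0992 -0.0079  0.0291] lo [ 0.0733 -0.0237  0.0251] hi [0.1209 0.0342 0.0325]
scene blue 373 med [ 0.0511 -0.0008  0.0524] lo [ 0.0293 -0.0234  0.0326] hi [0.0607 0.024  0.0561]
  return _methods._mean(a, axis=axis, dtype=dtype,
  ret = um.true_divide(
Traceback (most recent call last):
IndexError: index -1 is out of bounds for axis 0 with size 0
```

Corner sides agree with 280 x 260 mm, and the tab, handle, clip and pointer heights all check out. I'll use one tool orientation for both jobs, with the jaws along fixture x.

```bash
cat >> h.py <<'E'
def fix():
    f=np.load("fix.npz"); return f["ce"],float(f["yaw"])
def toF(w):
    ce,y=fix(); c,s=np.cos(y),np.sin(y); A=np.array([[c,-s],[s,c]]); return (np.asarray(w)[...,:2]-ce)@A
def toW(f):
    ce,y=fix(); c,s=np.cos(y),np.sin(y); A=np.array([[c,-s],[s,c]]); return np.asarray(f)@A.T+ce
def st():
    o=get_obs(); m=R.from_rotvec(o["orientation"]).as_matrix(); ce,y=fix()
    print("t",round(o["clock"],2),"tcp",o["tcp_pos"].round(4),"F",toF(o["tcp_pos"]).round(4),"toolx yaw-fix deg",np.degrees(np.arctan2(m[1,0],m[0,0])-y).round(2),"tooly",m[:,1].round(3),"z",m[:,2].round(3),"grip",round(o["grip_width"],4),"force",np.array(o["contact_force"]).round(1), "j",o["joints"].round(2))
    return o,m
def delta(fx,fy,z):
    """needed shift in tool axes mm and turn about tool z to align x with +-fixture x"""
    o,m=st(); w=np.append(toW([fx,fy]),z); print("target",w.round(4),"world delta mm",((w-o["tcp_pos"])*1e3).round(1),"tool delta mm",(m.T@(w-o["tcp_pos"])*1e3).round(1))
E
python3 - <<'E'
from h import *
delta(.062,-.120,.15)
print("jar F",toF([.7565,-.0526]))
E
```

```text
t 0.15 tcp [ 0.1908 -0.647   0.2305] F [-0.483  -0.5319] toolx yaw-fix deg -83.08 tooly [-0.959 -0.283  0.   ] z [-0.001  0.001 -1.   ] grip 0.0853 force [ 0.4  0.  -0.2] j [ 1.18  0.48  0.02  1.56 -0.01  1.11 -0.08]
target [ 0.6603 -0.1507  0.15  ] world delta mm [469.5 496.3 -80.5] tool delta mm [-343.1 -590.7   81. ]
jar F [ 0.17312329 -0.03915509]
```

>>> servo_tool(increments=[-21.5, -37, 0, 0, 0, 0, 0, -21.5, -37, 0, 0, 0, 0, 0, -21.5, -37, 0, 0, 0, 0, 0, -21.5, -37, 0, 0, 0, 0, 0, -21.5, -37, 0, 0, 0, 0, 0, -21.5, -37, 0, 0, 0, 0, 0, -21.5, -37, 0, 0, 0, 0, 0, -21.5, -37, 0, 0, 0, 0, 0], squeeze=20)

```text
clock: 1.15
tcp_pos: [0.4269, -0.3976, 0.2311]
orientation: [2.516, -1.881, -0.0]
contact_force: [-0.1, 0.3, -0.3]
grip_width: -0.0003
```

>>> servo_tool(increments=[-21.5, -37, 0, 0, 0, 0, 0, -21.5, -37, 0, 0, 0, 0, 0, -21.5, -37, 0, 0, 0, 0, 0, -21.5, -37, 0, 0, 0, 0, 0, -21.5, -37, 0, 0, 0, 0, 0, -21.5, -37, 0, 0, 0, 0, 0, -21.5, -37, 0, 0, 0, 0, 0, -21.5, -37, 0, 0, 0, 0, 0])

```text
clock: 2.15
tcp_pos: [0.6621, -0.1491, 0.2309]
orientation: [2.516, -1.881, -0.001]
contact_force: [0.2, -0.8, -0.7]
grip_width: -0.0002
```

>>> servo_tool(increments=[0, 0, 5, 0, 0, -0.181, 0, 0, 0, 5, 0, 0, -0.181, 0, 0, 0, 5, 0, 0, -0.181, 0, 0, 0, 5, 0, 0, -0.181, 0, 0, 0, 5, 0, 0, -0.181, 0, 0, 0, 5, 0, 0, -0.181, 0, 0, 0, 5, 0, 0, -0.181, 0, 0, 0, 5, 0, 0, -0.181, 0])

```text
clock: 3.15
tcp_pos: [0.6612, -0.1502, 0.1907]
orientation: [-3.13, -0.266, 0.001]
contact_force: [0.6, -0.5, 0.2]
grip_width: -0.0002
```

Run:
```python
from h import *
delta(.062,-.120,.15)
o=get_obs();p,d=grab_frame("wrist");cv2.imwrite("pics/w1.png",p[:,:,::-1]);np.savez("pics/w1.npz",p=p,d=d,pos=o["tcp_pos"],ori=o["orientation"])
```

```text
t 3.15 tcp [ 0.6612 -0.1502  0.1907] F [ 0.063  -0.1196] toolx yaw-fix deg 0.21 tooly [ 0.169 -0.986 -0.   ] z [-0.001  0.    -1.   ] grip -0.0002 force [ 0.6 -0.5  0.2] j [ 0.47  0.57 -0.5   1.56  0.29  1.09  0.07]
target [ 0.6603 -0.1507  0.15  ] world delta mm [ -0.9  -0.5 -40.7] tool delta mm [-1.   0.4 40.7]
```

View pics/w1.png

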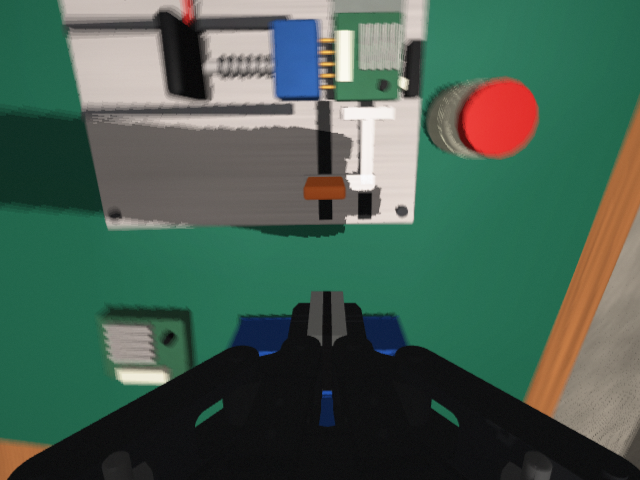

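The wrist view shows the orange tab at (325,188), in line in x with the closed fingers at (326,310). The jar at (490,118) is clear. I'll check the tab's position in this view too.

Run:
```python
from h import *
q=np.load("pics/w1.npz");c,M=cam("wrist",{"tcp_pos":q["pos"],"orientation":q["ori"]})
P=cloud(c,M,q["d"]);H=hsv(q["p"]);h,s,v=H[...,0],H[...,1],H[...,2];f=np.concatenate([toF(P),P[...,2:]],-1)
m=(h>4)&(h<18)&(s>150)&(abs(f[...,0]-.06)<.04)&(abs(f[...,1]+.09)<.03)&(P[...,2]>.03)
for nm,mm in (("all",m),("top",m&(P[...,2]>.072))):
    g=f[mm];print(nm,len(g),np.median(g,0).round(4),np.percentile(g,[2,98],axis=0).round(4))
m=(((h<5)|(h>175))&(s>150)&(abs(f[...,0]+.034)<.03)&(P[...,2]<.06));g=f[m];print("ptr",len(g),np.median(g,0).round(4))
m=(v<60)&(P[...,2]>.078)&(P[...,2]<.088)&(f[...,0]<0)&(f[...,1]>-.05);g=f[m];print("handle",len(g),np.median(g,0).round(4),np.percentile(g,[2,98],axis=0).round(4))
```

```text
all 836 [ 0.0602 -0.085   0.0742] [[ 0.0467 -0.0921  0.0331]
 [ 0.0738 -0.0828  0.0763]]
top 544 [ 0.0602 -0.0873  0.0747] [[ 0.0466 -0.0923  0.0729]
 [ 0.0743 -0.0831  0.0764]]
ptr 51 [-0.0351  0.0352  0.0382]
handle 1524 [-0.0332  0.0004  0.0816] [[-0.0392 -0.0215  0.0786]
 [-0.0282  0.021   0.0833]]
```

>>> servo_tool(increments=[-2.5, 0, 20, 0, 0, 0, 0, 0, 0, 20, 0, 0, 0, 0, 0, 0, 20, 0, 0, 0, 0, 0, 0, 20, 0, 0, 0, 0, 0, 0, 20, 0, 0, 0, 0, 0, 0, 20, 0, 0, 0, 0, 0, 0, 14, 0, 0, 0, 0, 0, 0, 10, 0, 0, 0, 0], squeeze=20)

```text
clock: 4.2
tcp_pos: [0.6589, -0.1504, 0.0463]
orientation: [-3.131, -0.257, 0.001]
contact_force: [0.8, 0.1, -0.5]
grip_width: 0.0
```

Run:
```python
from h import *
delta(.0602,-.1036,.047)
```

```text
t 4.2 tcp [ 0.6589 -0.1504  0.0463] F [ 0.0607 -0.1195] toolx yaw-fix deg -0.12 tooly [ 0.163 -0.987 -0.   ] z [-0.  0. -1.] grip 0.0 force [ 0.8  0.1 -0.5] j [ 0.44  0.72 -0.44  1.66  0.38  0.85 -0.  ]
target [ 0.6558 -0.1348  0.047 ] world delta mm [-3.1 15.6  0.7] tool delta mm [ -0.5 -15.9  -0.7]
```

>>> servo_tool(increments=[0, -5, 0, 0, 0, 0, 0, 0, -5, 0, 0, 0, 0, 0, 0, -5, 0, 0, 0, 0, 0, 0, -5, 0, 0, 0, 0, 0, 0, -5, 0, 0, 0, 0, 0, 0, -5, 0, 0, 0, 0, 0, 0, -5, 0, 0, 0, 0, 0, 0, -5, 0, 0, 0, 0, 0])

```text
clock: 5.2
tcp_pos: [0.6536, -0.1145, 0.0482]
orientation: [3.127, 0.252, 0.004]
contact_force: [2.3, -4.8, 2.2]
grip_width: -0.0
```

Run:
```python
from h import *
st()
p,d=grab_frame("top");cv2.imwrite("pics/t2.png",cv2.resize(p[195:385,270:450,::-1],None,fx=3.15,fy=3.15))
```

```text
t 5.2 tcp [ 0.6536 -0.1145  0.0482] F [ 0.0614 -0.0832] toolx yaw-fix deg -0.28 tooly [ 0.16  -0.987  0.004] z [ 0.003 -0.004 -1.   ] grip -0.0 force [ 2.3 -4.8  2.2] j [ 0.39  0.7  -0.44  1.69  0.39  0.83 -0.07]
```

View pics/t2.png

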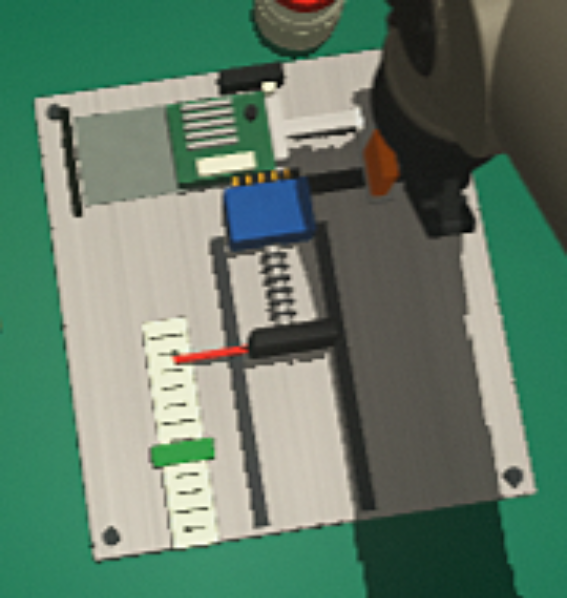

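The tab and module are moving together, about 20 mm so far, and the force is low. I'll keep pressing.

>>> servo_tool(increments=[0, -5, 0, 0, 0, 0, 0, 0, -5, 0, 0, 0, 0, 0, 0, -5, 0, 0, 0, 0, 0, 0, -5, 0, 0, 0, 0, 0, 0, -5, 0, 0, 0, 0, 0, 0, -5, 0, 0, 0, 0, 0, 0, -3, 0, 0, 0, 0, 0, 0, -2, 0, 0, 0, 0, 0])

```text
clock: 6.25
tcp_pos: [0.6476, -0.0793, 0.0482]
orientation: [3.128, 0.254, 0.002]
contact_force: [1.3, -8.0, 3.3]
grip_width: 0.0002
```

```bash
cat > look.py <<'E'
from h import *
import sys
st()
p,d=grab_frame("top");cv2.imwrite(sys.argv[1],cv2.resize(p[195:385,270:450,::-1],None,fx=3.15,fy=3.15))
c,M=cam("top");P=cloud(c,M,d);H=hsv(p);h,s,v=H[...,0],H[...,1],H[...,2];f=np.concatenate([toF(P),P[...,2:]],-1);Z=P[...,2]
ins=(abs(f[...,0])<.14)&(abs(f[...,1])<.13)&(d>0)
def rep(n,m):
    g=f[m&ins]
    if len(g)<3: print(n,"none");return
    print(n,len(g),"med",np.median(g,0).round(4),"range",np.percentile(g,[2,98],axis=0).round(4).tolist())
rep("tab",(h>5)&(h<18)&(s>150)&(Z>.03))
rep("handle",(v<70)&(Z>.078)&(Z<.09)&(f[...,0]<.05)&(abs(f[...,1])<.03))
rep("pointer",((h<5)|(h>175))&(s>150)&(Z>.03)&(Z<.05))
rep("ptr tip",((h<5)|(h>175))&(s>150)&(Z>.03)&(Z<.05)&(f[...,1]>.055))
rep("clip",(h>45)&(h<75)&(s>150)&(Z>.027)&(Z<.045)&(f[...,0]<0))
rep("module",(h>60)&(h<90)&(s>100)&(Z>.022)&(Z<.05)&(f[...,0]>.05))
E
python3 look.py pics/t3.png
```

```text
t 6.25 tcp [ 0.6476 -0.0793  0.0482] F [ 0.0613 -0.0475] toolx yaw-fix deg -0.23 tooly [ 0.161 -0.987  0.004] z [ 0.002 -0.003 -1.   ] grip 0.0002 force [ 1.3 -8.   3.3] j [ 0.34  0.69 -0.45  1.72  0.39  0.82 -0.12]
tab 103 med [ 0.0518 -0.0277  0.0695] range [[0.0386, -0.0348, 0.037], [0.0714, -0.0151, 0.1818]]
handle 192 med [-0.034   0.0011  0.0829] range [[-0.0394, -0.0222, 0.0791], [-0.0279, 0.0242, 0.086]]
pointer 51 med [-0.0341  0.0458  0.0388] range [[-0.0358, 0.0272, 0.0362], [-0.0319, 0.0661, 0.0429]]
ptr tip 15 med [-0.0341  0.0607  0.0393] range [[-0.0356, 0.0555, 0.0357], [-0.0323, 0.0672, 0.0417]]
clip 119 med [-0.0866  0.0703  0.0335] range [[-0.0917, 0.0543, 0.0304], [-0.0811, 0.0874, 0.0363]]
module 434 med [0.0915 0.0469 0.0301] range [[0.0702, 0.028, 0.0258], [0.1193, 0.0854, 0.0335]]
```

View pics/t3.png

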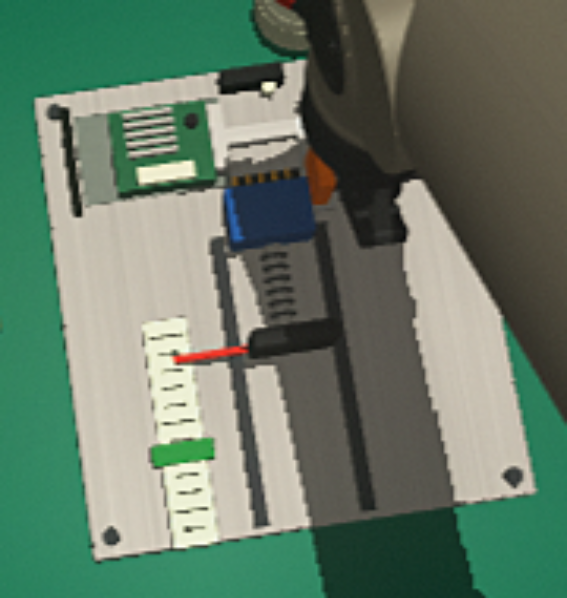

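Run:
```python
from h import *
c,M=cam("top")
for n,u,v,z in [("stop",70,160,.02),("modL",112,155,.022),("modR",213,140,.022),("stop L",66,160,.014),("stop R",78,160,.02)]:
    print(n,toF(toplane(c,M,270+u/3.15,195+v/3.15,z)).round(4))
```

```text
stop [[0.0957 0.1123]]
modL [[0.0946 0.0866]]
modR [[0.095  0.0245]]
stop L [[0.0975 0.115 ]]
stop R [[0.095  0.1075]]
```

The module sits about 37 mm beyond the mouth. The rubber stop puts the mouth at fixture y of about 0.018, and the module's edges at 0.0245 to 0.0866 give an origin of 0.0555. I'll retreat and let the ejector spring back.

>>> servo_tool(increments=[0, 0, 0, 0, 0, 0, 0, 0, 0, 0, 0, 0, 0, 0, 0, 11, 0, 0, 0, 0, 0, 0, 13, 0, 0, 0, 0, 0, 0, 14, 0, 0, 0, 0, 0, 0, 14, 0, 0, 0, 0, 0, 0, 14, 0, 0, 0, 0, 0, 0, 10, 0, 0, 0, 0, 0])

```text
clock: 7.3
tcp_pos: [0.6586, -0.1516, 0.0466]
orientation: [-3.13, -0.257, 0.002]
contact_force: [0.1, 1.1, -0.3]
grip_width: -0.0
```

>>> servo_tool(increments=[0, 0, -15, 0, 0, 0, 0, 0, 0, -20, 0, 0, 0, 0, 0, 0, -20, 0, 0, 0, 0, 0, 0, -20, 0, 0, 0, 0, 0, 0, -20, 0, 0, 0, 50, 0, 0, -5, 0, 0, 0, 50, 0, 0, 0, 0, 0, 0, 50, 0, 0, 0, 0, 0, 0, 50])

```text
clock: 8.3
tcp_pos: [0.6585, -0.1514, 0.1463]
orientation: [-3.131, -0.257, 0.003]
contact_force: [0.2, 0.5, 0.2]
grip_width: 0.0497
```

```bash
python3 look.py pics/t4.png
python3 - <<'E'
from h import *
delta(-.0335,0.0005,.146)
E
```

```text
t 8.3 tcp [ 0.6585 -0.1514  0.1463] F [ 0.0602 -0.1204] toolx yaw-fix deg -0.12 tooly [ 0.163 -0.987 -0.001] z [-0.002  0.    -1.   ] grip 0.0497 force [0.2 0.5 0.2] j [ 0.47  0.61 -0.48  1.6   0.32  1.01  0.05]
tab 180 med [ 0.0593 -0.0852  0.0737] range [[0.0465, -0.093, 0.0325], [0.0993, -0.0751, 0.4647]]
handle 189 med [-0.0342  0.0018  0.0831] range [[-0.0394, -0.0222, 0.0786], [-0.0285, 0.0245, 0.0859]]
pointer 51 med [-0.0339  0.0457  0.0392] range [[-0.0357, 0.0272, 0.036], [-0.0321, 0.0661, 0.0427]]
ptr tip 15 med [-0.034   0.0607  0.0388] range [[-0.0355, 0.0555, 0.0371], [-0.0324, 0.0672, 0.0425]]
clip 117 med [-0.0865  0.0703  0.0336] range [[-0.0916, 0.0544, 0.0307], [-0.0811, 0.087, 0.0368]]
module 431 med [0.0924 0.0486 0.0301] range [[0.0704, 0.0287, 0.0257], [0.1191, 0.0862, 0.0331]]
t 8.35 tcp [ 0.6586 -0.1514  0.1463] F [ 0.0602 -0.1204] toolx yaw-fix deg -0.11 tooly [ 0.163 -0.987 -0.001] z [-0.002  0.    -1.   ] grip 0.05 force [ 0.4 -0.   0.3] j [ 0.47  0.61 -0.48  1.6   0.32  1.01  0.05]
target [ 0.5462 -0.0476  0.146 ] world delta mm [-112.4  103.8   -0.3] tool delta mm [ -93.9 -120.7    0.5]
```

View pics/t4.png

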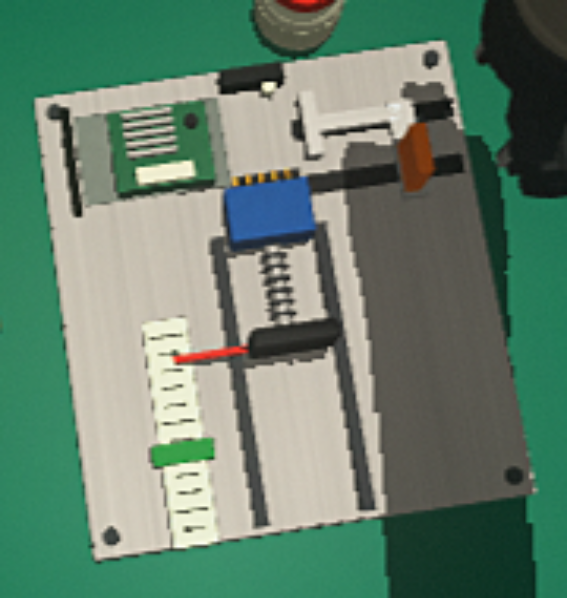

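The ejector is back at rest: the tab's range matches the start. The module is resting clear of the bay. Next I'll go above the handle.

>>> servo_tool(increments=[-12, -15, 0, 0, 0, 0, 50, -12, -15, 0, 0, 0, 0, 50, -12, -15, 0, 0, 0, 0, 50, -12, -15, 0, 0, 0, 0, 50, -12, -15, 0, 0, 0, 0, 50, -12, -15, 0, 0, 0, 0, 50, -12, -15, 0, 0, 0, 0, 50, -10, -16, 0, 0, 0, 0, 50])

```text
clock: 9.35
tcp_pos: [0.5458, -0.0468, 0.147]
orientation: [-3.131, -0.257, 0.001]
contact_force: [0.0, 0.6, -0.1]
grip_width: 0.05
```

Run:
```python
from h import *
delta(-.0337,0.001,.045)
o=get_obs();p,d=grab_frame("wrist");cv2.imwrite("pics/w5.png",p[:,:,::-1])
c,M=cam("wrist",o)
P=cloud(c,M,d);H=hsv(p);h,s,v=H[...,0],H[...,1],H[...,2];f=np.concatenate([toF(P),P[...,2:]],-1)
m=(v<60)&(P[...,2]>.076)&(P[...,2]<.088)&(abs(f[...,0]+.034)<.02)&(abs(f[...,1])<.05);g=f[m];print("handle",len(g),np.median(g,0).round(4),np.percentile(g,[2,98],axis=0).round(4))
```

```text
t 9.35 tcp [ 0.5458 -0.0468  0.147 ] F [-0.0338  0.0014] toolx yaw-fix deg -0.13 tooly [ 0.163 -0.987 -0.   ] z [-0.001  0.    -1.   ] grip 0.05 force [ 0.   0.6 -0.1] j [ 0.41  0.42 -0.55  1.91  0.28  0.88 -0.11]
target [ 0.5459 -0.0472  0.045 ] world delta mm [ 1.00e-01 -4.00e-01 -1.02e+02] tool delta mm [1.00e-01 4.00e-01 1.02e+02]
handle 1324 [-0.0349  0.0066  0.0816] [[-0.0402 -0.0175  0.0787]
 [-0.0295  0.0266  0.0831]]
```

View pics/w5.png

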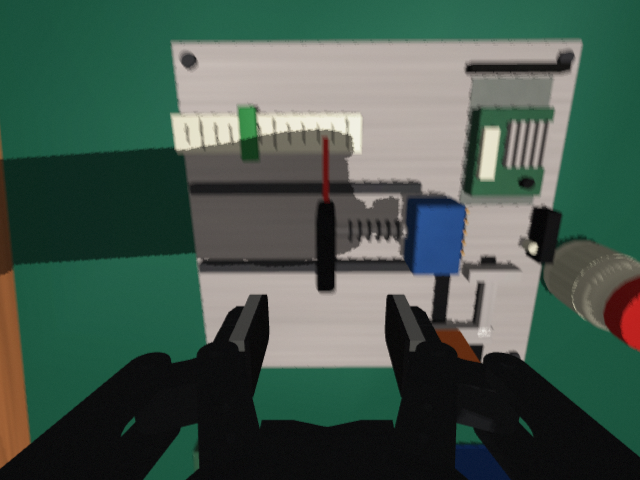

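The handle at (326,245) is centred between the jaws and the blue head is clear. I'll descend and close.

>>> servo_tool(increments=[0, 0, 15, 0, 0, 0, 50, 0, 0, 15, 0, 0, 0, 50, 0, 0, 15, 0, 0, 0, 50, 0, 0, 15, 0, 0, 0, 50, 0, 0, 15, 0, 0, 0, 50, 0, 0, 15, 0, 0, 0, 50, 0, 0, 10, 0, 0, 0, 50, 0, 0, 0, 0, 0, 0, 50])

```text
clock: 10.4
tcp_pos: [0.5462, -0.0473, 0.0465]
orientation: [-3.131, -0.258, 0.002]
contact_force: [-0.8, -0.2, -0.3]
grip_width: 0.05
```

>>> servo_tool(increments=[0, 0, 0, 0, 0, 0, 35, 0, 0, 0, 0, 0, 0, 20, 0, 0, 0, 0, 0, 0, 0, 0, 0, 0, 0, 0, 0, 0, 0, 0, 0, 0, 0, 0, 0, 0, 0, 0, 0, 0, 0, 0, 0, 0, 0, 0, 0, 0, 0, 0, 0, 0, 0, 0, 0, 0], squeeze=60)

```text
clock: 11.4
tcp_pos: [0.5462, -0.0476, 0.0479]
orientation: [3.13, 0.258, -0.001]
contact_force: [-3.4, -0.5, 5.2]
grip_width: 0.0113
```

```bash
python3 look.py pics/t6.png
```

```text
t 11.4 tcp [ 0.5462 -0.0476  0.0479] F [-0.0335  0.0005] toolx yaw-fix deg -0.1 tooly [ 0.163 -0.987  0.001] z [-0.001 -0.001 -1.   ] grip 0.0113 force [-3.4 -0.5  5.2] j [ 0.35  0.56 -0.48  1.97  0.39  0.7  -0.21]
tab none
handle none
pointer 49 med [-0.034   0.0477  0.0391] range [[-0.0358, 0.0274, 0.0362], [-0.0322, 0.0676, 0.0423]]
ptr tip 16 med [-0.034   0.0615  0.0389] range [[-0.0357, 0.0555, 0.0372], [-0.0322, 0.0678, 0.0421]]
clip 106 med [-0.0865  0.0722  0.0335] range [[-0.0916, 0.0548, 0.0298], [-0.0813, 0.0876, 0.0359]]
module 411 med [0.0939 0.0541 0.03  ] range [[0.0702, 0.0286, 0.025], [0.1194, 0.0862, 0.0335]]
```

Gripped: opening 11.3 mm against a 12 mm handle. The pointer-to-clip distance is 52.5 mm, so I'll pull along -x.

>>> servo_tool(increments=[-6, 0, 0, 0, 0, 0, 0, -7, 0, 0, 0, 0, 0, 0, -7, 0, 0, 0, 0, 0, 0, -7, 0, 0, 0, 0, 0, 0, -7, 0, 0, 0, 0, 0, 0, -7, 0, 0, 0, 0, 0, 0, -7, 0, 0, 0, 0, 0, 0, -4, 0, 0, 0, 0, 0, 0], squeeze=60)

```text
clock: 12.45
tcp_pos: [0.4978, -0.0558, 0.0479]
orientation: [-3.131, -0.258, -0.009]
contact_force: [9.4, 1.0, -7.1]
grip_width: 0.0111
```

```bash
python3 look.py pics/t7.png
```

```text
t 12.45 tcp [ 0.4978 -0.0558  0.0479] F [-0.0826  0.0005] toolx yaw-fix deg -0.1 tooly [ 0.164 -0.987  0.   ] z [ 0.005  0.001 -1.   ] grip 0.0111 force [ 9.4  1.  -7.1] j [ 0.38  0.5  -0.49  2.09  0.39  0.63 -0.2 ]
tab 168 med [ 0.0581 -0.0857  0.073 ] range [[0.0464, -0.0929, 0.0331], [0.0743, -0.0832, 0.079]]
handle none
pointer 40 med [-0.0826  0.0488  0.0394] range [[-0.0843, 0.0327, 0.0364], [-0.081, 0.0663, 0.042]]
ptr tip 13 med [-0.0827  0.0623  0.0396] range [[-0.0841, 0.0555, 0.0379], [-0.0813, 0.0672, 0.0413]]
clip 75 med [-0.0874  0.0766  0.0336] range [[-0.0915, 0.0549, 0.031], [-0.0818, 0.0877, 0.0358]]
module 429 med [0.092  0.0489 0.0298] range [[0.0704, 0.0286, 0.0257], [0.1192, 0.0862, 0.0332]]
```

View pics/t7.png

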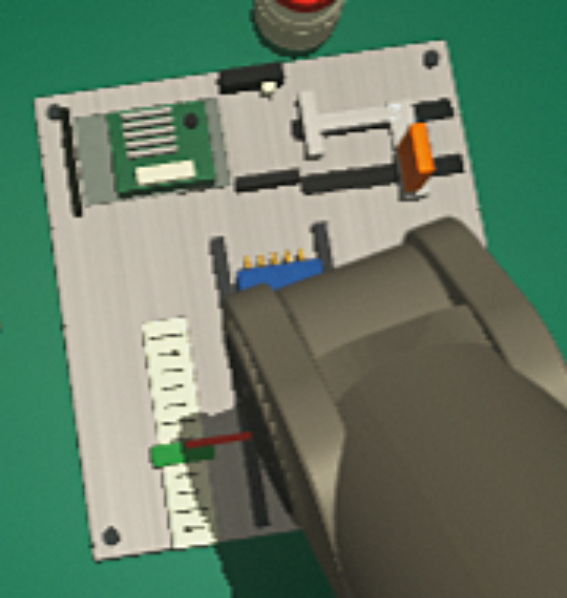

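The pointer is 3.9 mm short of the clip's middle, so I'll pull 4 mm more and dwell.

>>> servo_tool(increments=[-2, 0, 0, 0, 0, 0, 0, -2, 0, 0, 0, 0, 0, 0, 0, 0, 0, 0, 0, 0, 0, 0, 0, 0, 0, 0, 0, 0, 0, 0, 0, 0, 0, 0, 0, 0, 0, 0, 0, 0, 0, 0, 0, 0, 0, 0, 0, 0, 0, 0, 0, 0, 0, 0, 0, 0], squeeze=60)

```text
clock: 13.5
tcp_pos: [0.4942, -0.0563, 0.0479]
orientation: [-3.131, -0.258, -0.009]
contact_force: [9.1, 0.3, -6.8]
grip_width: 0.0113
```

```bash
python3 look.py pics/t8.png
python3 - <<'E'
from h import *
p,d=grab_frame("wrist");cv2.imwrite("pics/w8.png",p[:,:,::-1])
p,d=grab_frame("scene");cv2.imwrite("pics/s8.png",p[:,:,::-1])
E
```

```text
t 13.5 tcp [ 0.4942 -0.0563  0.0479] F [-0.0862  0.0005] toolx yaw-fix deg -0.1 tooly [ 0.164 -0.987  0.   ] z [ 0.006  0.001 -1.   ] grip 0.0113 force [ 9.1  0.3 -6.8] j [ 0.39  0.5  -0.49  2.09  0.39  0.63 -0.2 ]
tab 171 med [ 0.0578 -0.0854  0.0734] range [[0.046, -0.093, 0.0322], [0.0746, -0.0831, 0.0786]]
handle none
pointer 39 med [-0.0866  0.0486  0.0398] range [[-0.0882, 0.0322, 0.0361], [-0.0851, 0.0664, 0.0418]]
ptr tip 13 med [-0.0866  0.0612  0.0398] range [[-0.088, 0.0561, 0.0368], [-0.0852, 0.0665, 0.042]]
clip 83 med [-0.0865  0.0756  0.0334] range [[-0.0916, 0.0548, 0.0299], [-0.0815, 0.0877, 0.0365]]
module 430 med [0.0914 0.0486 0.0302] range [[0.0703, 0.0287, 0.025], [0.1189, 0.0862, 0.0337]]
```

View pics/t8.png

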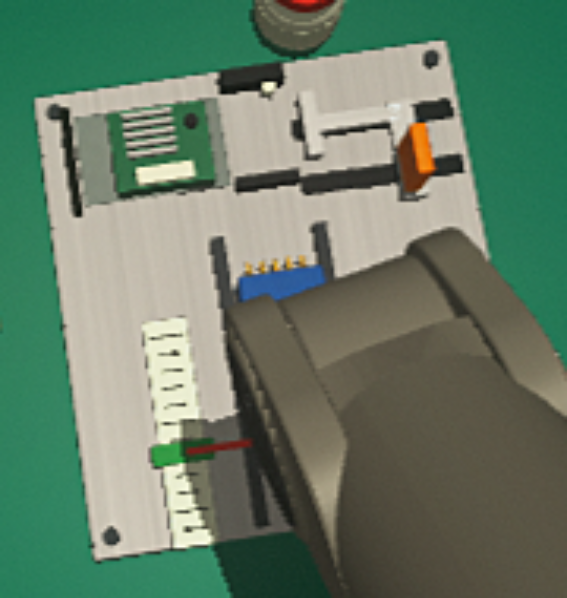

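View pics/w8.png

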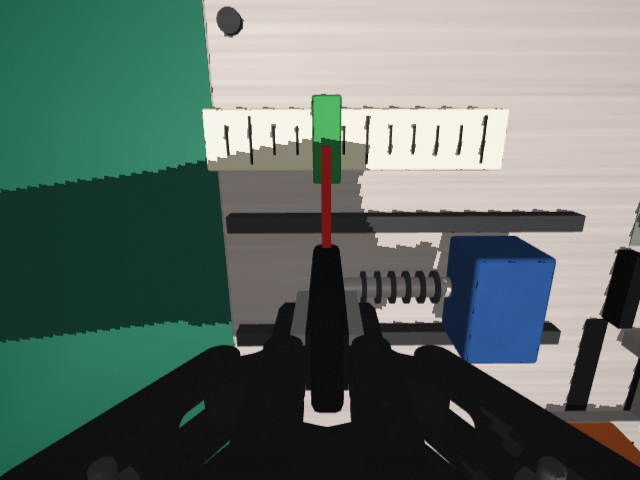

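View pics/s8.png

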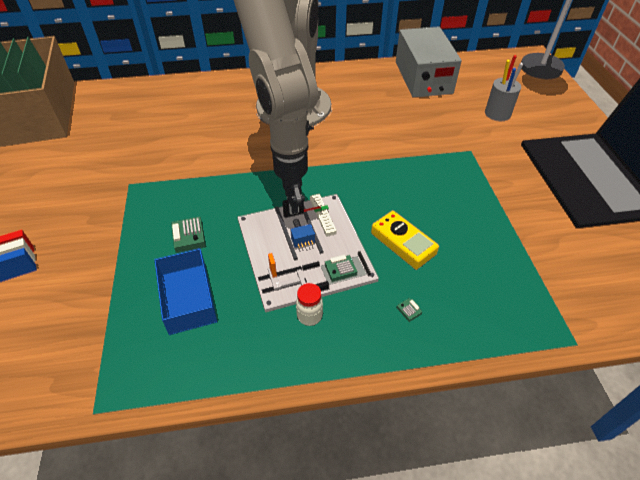

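The pointer tip at (326,148) lies in the middle of the clip at (327,140). The meter, bin and jar are where they were. I'll do one more dwell and then hand in.

>>> servo_tool(increments=[0, 0, 0, 0, 0, 0, 0, 0, 0, 0, 0, 0, 0, 0, 0, 0, 0, 0, 0, 0, 0, 0, 0, 0, 0, 0, 0, 0, 0, 0, 0, 0, 0, 0, 0, 0, 0, 0, 0, 0, 0, 0, 0, 0, 0, 0, 0, 0, 0, 0, 0, 0, 0, 0, 0, 0], squeeze=60)

```text
clock: 14.65
tcp_pos: [0.4942, -0.0564, 0.048]
orientation: [-3.131, -0.258, -0.009]
contact_force: [8.7, -0.4, -7.0]
grip_width: 0.0113
```

```bash
python3 look.py pics/t9.png; python3 -c "
from bench import *
print(hand_in())"
```

```text
t 14.65 tcp [ 0.4942 -0.0564  0.048 ] F [-0.0862  0.0005] toolx yaw-fix deg -0.1 tooly [ 0.164 -0.987  0.   ] z [ 0.006  0.001 -1.   ] grip 0.0113 force [ 8.7 -0.4 -7. ] j [ 0.39  0.5  -0.49  2.09  0.39  0.63 -0.2 ]
tab 170 med [ 0.0578 -0.0857  0.0736] range [[0.0462, -0.0933, 0.0345], [0.0744, -0.0833, 0.0788]]
handle none
pointer 37 med [-0.0867  0.0483  0.0394] range [[-0.0882, 0.0323, 0.0353], [-0.0851, 0.0664, 0.0428]]
ptr tip 12 med [-0.0865  0.062   0.0392] range [[-0.0878, 0.056, 0.0375], [-0.0851, 0.0665, 0.0421]]
clip 82 med [-0.0867  0.0758  0.0336] range [[-0.0916, 0.0549, 0.0305], [-0.0816, 0.0877, 0.0365]]
module 428 med [0.0926 0.0486 0.0301] range [[0.0705, 0.0286, 0.0247], [0.1193, 0.0862, 0.0335]]
the job is handed in; nothing more can be done
None
```

I pressed the orange tab about 56 mm with the closed fingers, which pushed the module out of its bay, then backed off so the ejector could spring back. I then gripped the black handle at 60 N, pulled the carriage about 52 mm until the pointer stood over the green clip, and handed the job in at about 14.7 s while still holding it.

Last checks before handing in (the hand-in reports no verdict):
- **Pointer:** within about 0.3 mm of the clip's centre along fixture x.
- **Hold:** steady for over 1.5 s. The opening was 11.3 mm on the 12 mm handle, and the wrist felt about 9 N from the spring.
- **Module:** flat, unmoved between pictures and about 37 mm beyond the mouth. I worked out the mouth's position from the rubber stop, and the tab travel gives about 38 mm. The fingers pressed only on the tab and stayed away from the module.
- **Ejector:** the tab is back at its starting position.
- **Bystanders:** the meter, bin and jar look unmoved in the scene view. I compared them by eye and did not measure them.

In the last pictures the top camera could not see the handle because the arm covered it, so I judged its position from the pointer, the tool position and the wrist picture. No check failed or disagreed.

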